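# Open the push-and-turn lye canister

### The arm

A 6-joint arm with a two-finger parallel gripper is mounted at the origin on the work surface. World frame = base frame: x ahead of the robot, y to its left, z up, the work surface at z = 0. Lengths are in m, angles in rad, forces in N, time in s.
With the tool pointing down it reaches from about 0.25 to 0.775 m from the base axis. Payload 4 kg.
Tool frame: the origin (TCP) lies at the very end of the fingers, on their centre line; the grasp point (between the pads) lies 19 mm behind it (robot.pinch_z is the distance from the TCP to the grasp point, in m); z points along the fingers, y is the line along which they close (so a half turn about z gives the same grasp; the last joint's range is limited). The gripper opens to 94 mm and grips with 3 to 60 N. Pads are 16 mm wide; open, the fingers measure 119 mm over their backs; the gripper's body (75 mm by 177 mm) begins 78 mm behind the grasp point.
Start: joints at [-1.204, 0.087, 1.371, -0, 1.684, -0.103], TCP at [0.249, -0.49, 0.206] pointing down, gripper open.
Joint ranges: [-3.1, 3.1], [-0.76, 2.03], [0.27, 2.55], [-1.08, 4.22], [0.17, 2.65], [-2.57, 2.57]. Speed limits (rad/s): [2.79, 2.79, 3.14, 3.14, 3.14, 3.14].

### API

Orientations are given as [roll, pitch, yaw] about the fixed x, y, z axes, in that order (R = Rz(yaw) Ry(pitch) Rx(roll)).
In Python, from bench import robot gives the robot as it stands.
- The arm moves only by the tool arm_command, never from a script. Its argument "targets" is one flat list of numbers, 7 for each row, row after row: the turn, a rotation vector about the tool's x, y, z in degrees, then the shift along the tool's x, y, z in mm, then the closure, from -1 (fully open) to 1 (shut). In form: [ax, ay, az, x, y, z, hand, ax, ay, az, x, y, z, hand, ...]. A call has 1 to 20 rows; each row is the pose to reach, as a shift and turn from the pose commanded when the call began, along the tool's axes at that moment; what a row does not reach only later rows make up. A row lasts 1/10 s, in which the tool goes at most 50 mm and 8.59 degrees, less where a joint would pass 70% of its speed; a pose out of reach is approached as far as the arm can. A call with a gripper value outside its range is refused whole. The fingers move at their own pace and stop on an object; the grip force is fixed at half the most. Time passes only in rows, so rows that repeat a pose let the fingers close. It gives the time, the measured TCP pose, the force, the opening and the grip force at its end, in the units of the state.
- robot.get_obs(): the state, without advancing time (a new reading comes with each control period).
- robot.snapshot(name): name is "side" or "top" or "wrist"; returns a dict with "color" (384x512x3 uint8, red, green, blue), "range_z" (384x512 float32, m along the optical axis (not along the pixel's ray), 0 where there is no reading), "fx", "fy", "cx", "cy" (pixels), "T" (4x4, takes a point from camera to world coordinates); the wrist camera has in their place "T_tool_cam" (4x4, takes a point from camera to tool coordinates, whose origin is the TCP and whose axes are the flange's). Camera axes: x right, y down, z forward; pixel columns grow to the right and rows downward; lengths in m; the calibration is good to about 2 mm. A picture is of the moment at which its call begins: read the wrist's pose just before it.
- robot.close_job(): hands the job in; it is judged then, once.
The state is a dict: "time": time; "joint_positions": joint angles; "qvel": joint speeds; "joint_torque": joint torques, N m; "tool_pos": TCP position; "ee_rot": TCP orientation; "wrist_force": force on the tool from outside, world axes, zero at the start; "wrist_torque": the same for the moment, N m; "width": finger opening in m; "finger_force": force on a finger pad.
Only numpy, scipy, OpenCV 4.12 (cv2) and the standard library are available. Lean on these libraries where they do the work, as an engineer would, in place of code of your own. Each camera call takes 0.05 s, during which the arm holds its last target. There are 200 camera calls.

### The job

On the soap maker's bench, open the clamped lye canister: press its double-catch safety cap down against the spring to the bottom by feel, ease it up a few millimetres to the depth where it turns, and turn it anticlockwise (seen from above) at that depth until it is free, then lift it off. Set the cap down gently in the white tray, upright on its skirt, and let go. Never force the cap when it jams, and leave the other things on the bench where they are.

Things in the scene. Friction and masses are not known exactly. Their poses are not given: they have to be found in the camera images.
- canister: White lye canister, 96 mm across, upright in a 125 mm square wooden base clamp fixed to the bench (it cannot move). Origin: centre of the underside of the base, on the bench; z up. Its 53 mm neck (top 138 mm above the bench) carries the cap; a sprung 26 mm grey plug in the mouth pushes the cap up.
- cap: Grey safety cap, loose, about 60 g: hollow, round, 65 mm across, 32 mm from rim to flat deck; on the deck an upright grip bar 46 mm long, 12 mm thick, 22 mm high. Origin: centre of the skirt's lower rim; z up; the bar runs along x. Locked, the origin is 128 mm, the deck 160 mm, the bar top 182 mm above the bench, and the yaw is the canister's within 0.04 rad.
- cap_grip (a point): Centre of the cap's grip bar, 43 mm above the cap's rim: hold here, fingers on the bar's two long faces. The spring pushes the cap up with about 5 N when locked and 0.9 N more per mm pressed. More than 42 N between cap and canister (pressing, sideways, or twisting while jammed) is forcing it.
- cap_lugs (a point): Cap axis, 6 mm above its rim, at the tops of its 3 inner lugs. Hidden upper and lower teeth bar turning (jam after 0.1 rad) except in a 2.8 mm band of depth: 2.5 to 5.3 mm down at the shallowest, 11 to 13.8 mm at the deepest; it differs each time and cannot be seen. The hard bottom is 2.5 mm below the band (spring 12 to 20 N there, so a 22 N push always reaches it).
- neck (a point): Neck axis, 138 mm above the bench (neck's top). In the band (easily found by easing up 3.9 mm from the bottom) the cap turns anticlockwise (positive about z); past 0.75 rad depth no longer matters and it is free up to a stop near 1.45 rad (best 1.08); clockwise is blocked. Let up there it rises to 4 mm above its locked height, then lifts straight off, 1.5 mm side play; raise over 35 mm.
- tray: White glazed square tray, 140 mm outside, 4 mm walls, 14 mm high, floor 4 mm thick, fixed on the bench. Origin: centre of its underside; z up.
- jar: Loose amber glass jar with a plain aluminium lid, 68 mm across, 115 mm tall; leave alone. Origin: centre of the underside.
- puck1: Loose round cream soap, 68 mm across, 30 mm high, standing close beside the jar; leave alone. Origin: centre of the underside.
- puck2: Loose round taupe soap, 68 mm across, 30 mm high; leave alone. Origin: centre of the underside.
- bar: Loose yellow soap bar, 50 x 80 x 28 mm; leave alone. Origin: centre of the underside.
- stamp: Loose turned wooden soap stamp, 44 mm across, 76 mm tall; leave alone. Origin: centre of the underside.
- beaker: Loose steel beaker, 76 mm across, 95 mm tall, open at the top; leave alone. Origin: centre of the underside.
- scoop: Loose spoon with wooden handle, 190 mm long, lying; leave alone. Origin: centre of the underside.
Things that resemble listed ones, but are neither listed nor needed, are in the scene too. What is shaped like the cap but blue or red is not meant.

How it is judged:
On the way, in this order (a step that is already met when the one before it is completed fails the run):
1. the cap, still on the neck, is turned to where it is free (angle between the x axis of cap and the x axis of canister, either way round above 0.7 rad and z of cap in the frame of canister below 0.135 m and horizontal distance between cap and canister below 0.006 m), for 0.1 s.
2. the cap is lifted clear of the neck (z of cap in the frame of canister above 0.161 m), for 0.1 s.
At the end, for the whole second after the job is handed in: The cap rests upright (within 0.1 rad) on its skirt flat on the tray's floor (its rim within 3 mm of the floor), within 45 mm of the tray's centre, still and released; the other loose things are within 30 mm of where they began (horizontal distance between cap and tray below 0.045 m and z of cap in the frame of tray between 0.001 and 0.007 m and angle between cap's own z axis and vertical below 0.1 rad and linear speed of cap below 0.02 m/s and not (distance of any of jar, puck1, puck2, bar, stamp, beaker, scoop from where it was at the start of the episode above 0.03 m)); the robot touches nothing.
It fails at once if more than 42 N between cap and canister (the cap is forced) (contact force between cap and canister above 42 N).
It fails at once if the cap comes down into the tray faster than 0.45 m/s (dropped or slammed) (horizontal distance between cap and tray below 0.08 m and z of cap in the frame of tray below 0.04 m and linear speed of cap above 0.45 m/s).
It fails at once if another loose thing is moved more than 30 mm (distance of any of jar, puck1, puck2, bar, stamp, beaker, scoop from where it was at the start of the episode above 0.03 m).
It also fails if it takes over 72 s, if anything falls off the work surface, if the arm or the gripper's body presses on something with over 40 N, if the wrist force passes 120 N, or if a joint passes its speed limit or range.

## Working session

There is one attempt and no reset: what is moved stays moved. The work goes in short steps, Python scripts to look and compute and a tool call to move; the robot and the scene stay as the last step left them, time stands still between calls to the robot, and variables do not carry over. Pictures are saved under pics/ and viewed, at most 10 in all, crops included, and the job is handed in when it is done.

Besides the shell and the picture viewer there is one more tool, called after ">>>" as name(argument=value, ...) on one line, values as JSON. arm_command: Moves the arm, as the interface text tells. Its arguments: {"type":"object","properties":{"targets":{"type":"array"}},"required":["targets"]}

```bash
mkdir -p pics
cat > h.py <<'E'
import numpy as np,cv2
from bench import robot
def snap(n):
    s=robot.snapshot(n); return s
def pts(s,T=None):
    z=s["range_z"]; v,u=np.indices(z.shape)
    P=np.stack([(u-s["cx"])/s["fx"]*z,(v-s["cy"])/s["fy"]*z,z,np.ones_like(z)],-1)
    return (P@(s["T"] if T is None else T).T)[...,:3]
def save(s,name): cv2.imwrite(f"pics/{name}.png",cv2.cvtColor(s["color"],cv2.COLOR_RGB2BGR))
E
python3 - <<'E'
from h import *
o=robot.get_obs(); print({k:np.round(v,3) for k,v in o.items()})
t=snap("top"); s=snap("side"); 
np.savez("t.npz",**t); np.savez("s.npz",**s)
a=np.hstack([t["color"],s["color"]]); a=cv2.resize(a,(800,300),interpolation=cv2.INTER_AREA)
save(t,"top0");save(s,"side0"); print(t["T"],s["T"])
E
```

```text
{'time': np.float64(0.0), 'joint_positions': array([-1.204,  0.088,  1.372,  0.   ,  1.684, -0.103]), 'qvel': array([-0.001,  0.   , -0.   ,  0.001, -0.001, -0.   ]), 'joint_torque': array([-1.0000e-03, -3.4018e+01, -3.0243e+01,  7.2000e-02,  3.3000e-02,
       -0.0000e+00]), 'tool_pos': array([ 0.249, -0.49 ,  0.204]), 'ee_rot': array([-3.139, -0.   ,  0.47 ]), 'wrist_force': array([-0.428,  0.207, -0.052]), 'wrist_torque': array([ 0.004, -0.055,  0.042]), 'finger_force': np.float64(0.0), 'width': np.float64(0.094)}
[[ 0.02073474 -0.9891697   0.14530442  0.39122206]
 [-0.99965517 -0.02285416 -0.01293178 -0.01700848]
 [ 0.01611253 -0.14498618 -0.98930248  1.33129436]
 [ 0.          0.          0.          1.        ]] [[-0.96556203 -0.2024241   0.16344554  0.39021453]
 [-0.25982443  0.71773087 -0.64602915  0.60142448]
 [ 0.01346196 -0.66624836 -0.7456084   0.83619747]
 [ 0.          0.          0.          1.        ]]
```

View pics/top0.png

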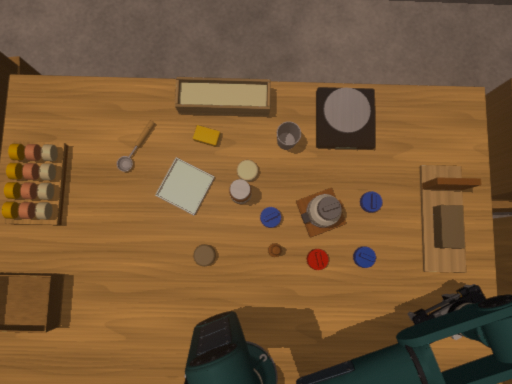

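View pics/side0.png

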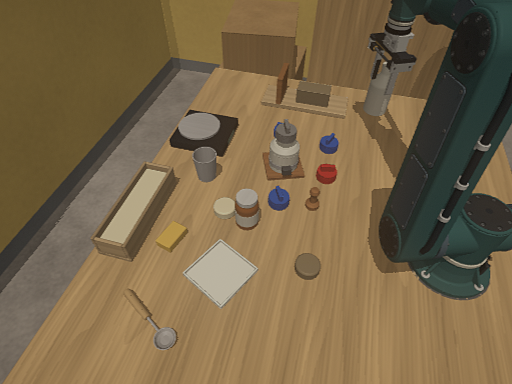

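The grey cap on the clamped white canister is at top (329,209) and side (285,135). The lookalikes are the blue caps at top (271,217), (372,202) and (365,257), the red cap at (318,259) and the hotplate disc at (347,110). I choose the grey one on the white canister in the wooden clamp. The tray is at top (185,186).

```bash
cat > m.py <<'E'
from h import *
t=dict(np.load("t.npz"));s=dict(np.load("s.npz"))
for n,c,(u,v) in (("top",t,(328,209)),("side",s,(285,133))):
    P=pts(c); x=P.reshape(-1,3)
    if n=="top": c0=P[v-6:v+7,u-6:u+7].reshape(-1,3); c0=np.median(c0,0); print(n,"centre",c0)
    near=np.hypot(*(x[:,:2]-c0[:2]).T)<.05
    for lo,hi in((.152,.168),(.172,.19)):
        q=x[near&(x[:,2]>lo)&(x[:,2]<hi)]
        if len(q)>5:
            r=cv2.minAreaRect((q[:,:2]*1000).astype(np.float32)); print(n,lo,len(q),q.mean(0).round(4),np.round(r[0],1),np.round(r[1],1),round(r[2],1))
    # base clamp by depth: z .01-.06 
# tray by colour in top
for n,c in(("top",t),("side",s)):
    P=pts(c);h=cv2.cvtColor(c["color"],cv2.COLOR_RGB2HSV)
    m=((h[...,1]<45)&(h[...,2]>140)&(P[...,2]<.03)&(P[...,2]>-.02)).astype(np.uint8)
    k,l,st,ce=cv2.connectedComponentsWithStats(m)
    for i in range(1,k):
        if st[i,4]>300:
            q=P[l==i]; r=cv2.minAreaRect((q[:,:2]*1000).astype(np.float32)); print(n,"tray",ce[i].round(),np.median(q,0).round(4),r)
# heights for obstacles
    for nm,(u,v) in dict(jar=(240,188),puck=(247,170),beaker=(289,136),stamp=(275,250),table=(300,300)).items():
        if n=="top": print(nm,np.median(P[v-2:v+3,u-2:u+3].reshape(-1,3),0).round(3))
i=cv2.resize(t["color"][180:245,285:385],(800,520),interpolation=cv2.INTER_CUBIC)
save(dict(color=i),"crop1")
E
python3 m.py
```

```text
top centre [ 0.505055   -0.2356996   0.16106603]
top 0.152 328 [ 0.5105 -0.2397  0.1598] [ 511.3 -241.4] [61.7 63.8] 27.4
top 0.172 74 [ 0.5113 -0.2406  0.1814] [ 511.8 -241. ] [11.5 45.3] 19.7
side 0.152 213 [ 0.5087 -0.2326  0.1592] [ 510.1 -238.2] [63.2 63.3] 44.2
side 0.172 49 [ 0.5087 -0.2345  0.1805] [ 509.4 -238.5] [12.2 48. ] 18.5
top tray [185. 187.] [0.5838 0.1943 0.0041] ((584.1593017578125, 193.3880615234375), (132.02316284179688, 134.37042236328125), 64.08989715576172)
jar [0.568 0.015 0.116]
puck [ 0.638 -0.003  0.03 ]
beaker [ 0.76  -0.139  0.003]
stamp [ 0.388 -0.093  0.075]
table [ 0.236 -0.178  0.   ]
side tray [220. 272.] [0.5814 0.1986 0.0045] ((581.5518798828125, 194.62066650390625), (147.33055114746094, 139.61683654785156), 63.95879364013672)
```

View pics/crop1.png

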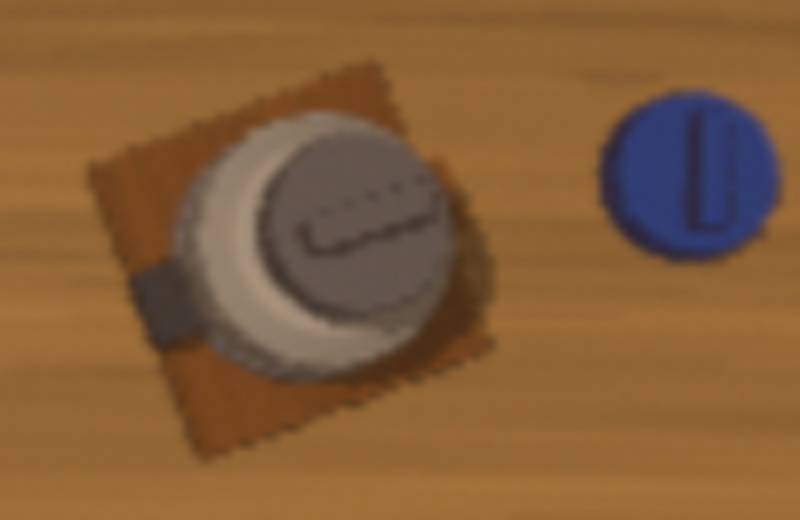

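The crop shows the grey cap on the white canister in its clamp, with the cap centre at (355,225) and the bar running slightly up to the right. Deck height 0.160, bar top 0.181 and bar size 45x12 all match. I'm going to hover above it.

>>> arm_command(targets=[0,0,-8,0,0,-34,-1,0,0,-83,347,-104,-34,-1,0,0,-83,347,-104,-34,-1,0,0,-83,347,-104,-34,-1,0,0,-83,347,-104,-34,-1,0,0,-83,347,-104,-34,-1,0,0,-83,347,-104,-34,-1,0,0,-83,347,-104,-34,-1,0,0,-83,347,-104,-34,-1,0,0,-83,347,-104,-34,-1,0,0,-83,347,-104,-34,-1,0,0,-83,347,-104,-34,-1,0,0,-83,347,-104,-34,-1,0,0,-83,347,-104,-34,-1,0,0,-83,347,-104,-34,-1])

```text
time: 1.6
tool_pos: [0.511, -0.241, 0.2396]
ee_rot: [3.141, 0.0, 1.917]
wrist_force: [0.2, -0.4, 0.2]
width: 0.094
finger_force: 0.0
```

```bash
cat > w.py <<'E'
from h import *
import sys
from scipy.spatial.transform import Rotation as R
o=robot.get_obs(); w=snap("wrist"); save(w,sys.argv[1])
T=np.eye(4);T[:3,:3]=R.from_euler("xyz",o["ee_rot"]).as_matrix();T[:3,3]=o["tool_pos"]
print(o["time"],o["tool_pos"].round(4),o["ee_rot"].round(4),o["joint_positions"].round(2),o["wrist_force"].round(1),o["width"])
P=pts(w,T@w["T_tool_cam"])
x=P[w["range_z"]>0]; near=np.hypot(x[:,0]-.511,x[:,1]+.24)<.05
for lo,hi in((.152,.168),(.174,.19),(.12,.150)):
    q=x[near&(x[:,2]>lo)&(x[:,2]<hi)]
    if len(q)>5:
        r=cv2.minAreaRect((q[:,:2]*1000).astype(np.float32)); print(lo,len(q),np.median(q,0).round(4),np.round(r[0],1),np.round(r[1],1),round(r[2],1))
E
python3 w.py wr1
```

```text
1.6 [ 0.511  -0.241   0.2396] [3.1415e+00 2.0000e-04 1.9170e+00] [-0.54  0.12  1.27 -0.    1.75 -0.89] [ 0.2 -0.4  0.2] 0.09404041944726321
0.152 2795 [ 0.5039 -0.238   0.1609] [ 506.4 -240.7] [64.6 64.3] 4.1
0.174 669 [ 0.5065 -0.2393  0.1828] [ 507.2 -240.8] [11.4 45.4] 19.6
0.12 178 [ 0.4966 -0.2131  0.1417] [ 499.4 -224.8] [65.8 29.7] 24.9
```

View pics/wr1.png

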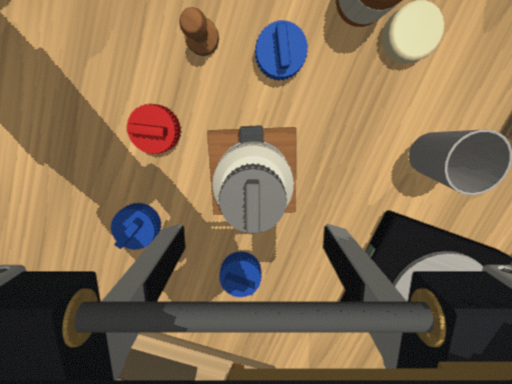

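The wrist view shows the grey cap at (252,198), with its bar upright at (252,205), aligned and between the fingers (tips near x=185 and 325). I'll half close, straddle the bar and check centring.

>>> arm_command(targets=[0,0,0,1.3,-1.1,0,0.45,0,0,0,1.3,-1.1,0,0.45,0,0,0,1.3,-1.1,0,0.45,0,0,0,1.3,-1.1,0,0.45,0,0,0,1.3,-1.1,0,0.45,0,0,0,1.3,-1.1,0,0.45,0,0,0,1.3,-1.1,15,0.45,0,0,0,1.3,-1.1,30,0.45,0,0,0,1.3,-1.1,40,0.45,0,0,0,1.3,-1.1,50,0.45,0,0,0,1.3,-1.1,60,0.45,0,0,0,1.3,-1.1,68,0.45,0,0,0,1.3,-1.1,72,0.45,0,0,0,1.3,-1.1,72,0.45])

```text
time: 3.05
tool_pos: [0.5096, -0.2396, 0.1667]
ee_rot: [-3.141, -0.001, 1.918]
wrist_force: [0.2, -0.1, 0.5]
width: 0.026
finger_force: 0.0
```

```bash
python3 w.py wr2; python3 -c "
import cv2;i=cv2.imread('pics/wr2.png');cv2.imwrite('pics/wr2c.png',cv2.resize(i[120:320,150:360],(630,600)))"
```

```text
3.05 [ 0.5096 -0.2396  0.1667] [-3.1408e+00 -8.0000e-04  1.9184e+00] [-0.54  0.13  1.4  -0.    1.61 -0.89] [ 0.2 -0.1  0.5] 0.026000561189174414
0.152 3398 [ 0.5033 -0.2286  0.1608] [ 505.5 -239.7] [64.2 62.1] 72.0
0.174 1776 [ 0.5062 -0.2373  0.1827] [ 502.3 -240. ] [43.6 42.5] 78.2
0.12 406 [ 0.4959 -0.2129  0.1421] [ 502.5 -223.6] [65.8 29.6] 15.0
```

View pics/wr2c.png

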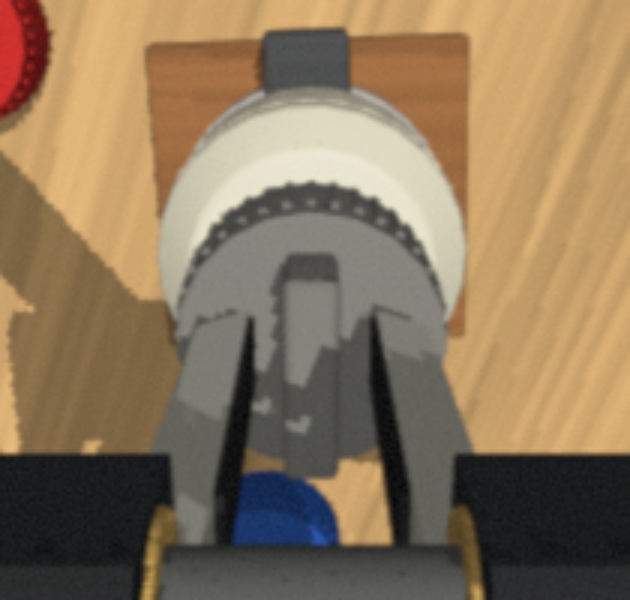

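Both pads straddle the bar: finger faces at x=252 and 375, bar at 286–338, so it is centred within about 0.5 mm. I'm lowering a little and gripping.

>>> arm_command(targets=[0,0,0,0,0,2,0.45,0,0,0,0,0,4,0.45,0,0,0,0,0,4,0.6,0,0,0,0,0,4,0.7,0,0,0,0,0,4,1,0,0,0,0,0,4,1,0,0,0,0,0,4,1,0,0,0,0,0,4,1])

```text
time: 3.9
tool_pos: [0.5096, -0.2399, 0.1636]
ee_rot: [-3.141, 0.0, 1.918]
wrist_force: [-1.6, -1.0, 1.0]
width: 0.0117
finger_force: 30.0
```

```bash
cat > o.py <<'E'
from h import *
o=robot.get_obs(); print({k:np.round(o[k],4).tolist() for k in ("time","tool_pos","ee_rot","wrist_force","wrist_torque","width","finger_force")})
E
python3 o.py
```

```text
{'time': 3.9, 'tool_pos': [0.5096, -0.2399, 0.1636], 'ee_rot': [-3.1411, 0.0002, 1.9183], 'wrist_force': [-1.5619, -0.9595, 0.966], 'wrist_torque': [-0.0421, 0.2653, 0.0075], 'width': 0.0117, 'finger_force': 29.9992}
```

>>> arm_command(targets=[0,0,0,0,0,1,1,0,0,0,0,0,2,1,0,0,0,0,0,3,1,0,0,0,0,0,3,1])

```text
time: 4.3
tool_pos: [0.5097, -0.2399, 0.1616]
ee_rot: [3.141, 0.001, 1.918]
wrist_force: [-3.0, 0.4, 5.8]
width: 0.0117
finger_force: 30.0
```

>>> arm_command(targets=[0,0,0,0,0,1,1,0,0,0,0,0,2,1,0,0,0,0,0,3,1,0,0,0,0,0,3,1])

```text
time: 4.7
tool_pos: [0.5097, -0.2399, 0.1593]
ee_rot: [3.141, 0.001, 1.918]
wrist_force: [-4.1, -0.4, 7.0]
width: 0.0118
finger_force: 30.0
```

>>> arm_command(targets=[0,0,0,0,0,1,1,0,0,0,0,0,2,1,0,0,0,0,0,2,1,0,0,0,0,0,2,1])

```text
time: 5.1
tool_pos: [0.5097, -0.24, 0.1578]
ee_rot: [3.141, 0.002, 1.918]
wrist_force: [-4.5, 0.6, 9.0]
width: 0.0119
finger_force: 30.0
```

>>> arm_command(targets=[0,0,0,0,0,1,1,0,0,0,0,0,2,1,0,0,0,0,0,2,1,0,0,0,0,0,2,1])

```text
time: 5.5
tool_pos: [0.5098, -0.24, 0.1562]
ee_rot: [3.141, 0.002, 1.918]
wrist_force: [-5.5, 1.1, 11.3]
width: 0.0118
finger_force: 30.0
```

>>> arm_command(targets=[0,0,0,0,0,1,1,0,0,0,0,0,2,1,0,0,0,0,0,2,1,0,0,0,0,0,2,1])

```text
time: 5.9
tool_pos: [0.5098, -0.24, 0.1547]
ee_rot: [3.141, 0.002, 1.918]
wrist_force: [-5.6, 2.2, 12.2]
width: 0.0117
finger_force: 30.0
```

>>> arm_command(targets=[0,0,0,0,0,1,1,0,0,0,0,0,2,1,0,0,0,0,0,2,1,0,0,0,0,0,2,1])

```text
time: 6.3
tool_pos: [0.5097, -0.24, 0.1531]
ee_rot: [3.141, 0.002, 1.918]
wrist_force: [-6.3, 0.8, 12.6]
width: 0.0114
finger_force: 30.0
```

>>> arm_command(targets=[0,0,0,0,0,1,1,0,0,0,0,0,2,1,0,0,0,0,0,2,1,0,0,0,0,0,2,1])

```text
time: 6.7
tool_pos: [0.5098, -0.24, 0.1515]
ee_rot: [3.14, 0.003, 1.918]
wrist_force: [-7.0, 2.0, 14.4]
width: 0.0117
finger_force: 30.0
```

>>> arm_command(targets=[0,0,0,0,0,1,1,0,0,0,0,0,2,1,0,0,0,0,0,2,1,0,0,0,0,0,2,1])

```text
time: 7.1
tool_pos: [0.5098, -0.24, 0.1506]
ee_rot: [3.14, 0.003, 1.918]
wrist_force: [-7.9, 3.2, 18.4]
width: 0.0118
finger_force: 30.0
```

>>> arm_command(targets=[0,0,0,0,0,1,1,0,0,0,0,0,1,1,0,0,0,0,0,1,1])

```text
time: 7.4
tool_pos: [0.5098, -0.24, 0.1505]
ee_rot: [3.14, 0.004, 1.918]
wrist_force: [-8.5, 3.9, 20.7]
width: 0.012
finger_force: 30.0
```

```bash
python3 o.py
```

```text
{'time': 7.4, 'tool_pos': [0.5098, -0.24, 0.1505], 'ee_rot': [3.1397, 0.0036, 1.9184], 'wrist_force': [-8.5095, 3.9229, 20.6528], 'wrist_torque': [0.6597, 1.696, 0.037], 'width': 0.012, 'finger_force': 30.0215}
```

Hard bottom felt at TCP z 0.1505. I'm easing up to about 0.1544.

>>> arm_command(targets=[0,0,0,0,0,-1,1,0,0,0,0,0,-2,1,0,0,0,0,0,-3,1,0,0,0,0,0,-4,1,0,0,0,0,0,-5,1,0,0,0,0,0,-6,1,0,0,0,0,0,-6,1,0,0,0,0,0,-6,1])

```text
time: 8.2
tool_pos: [0.5098, -0.24, 0.154]
ee_rot: [3.141, 0.002, 1.918]
wrist_force: [-6.1, 2.1, 13.2]
width: 0.0118
finger_force: 30.0
```

```bash
python3 o.py
```

```text
{'time': 8.2, 'tool_pos': [0.5098, -0.24, 0.154], 'ee_rot': [3.1405, 0.0023, 1.9184], 'wrist_force': [-6.1103, 2.1045, 13.1588], 'wrist_torque': [0.3295, 1.106, 0.0434], 'width': 0.0118, 'finger_force': 30.0098}
```

>>> arm_command(targets=[0,0,0,0,0,-0.5,1,0,0,0,0,0,-0.5,1,0,0,-2,0,0,-0.5,1,0,0,-4,0,0,-0.5,1,0,0,-6,0,0,-0.5,1,0,0,-8,0,0,-0.5,1,0,0,-8,0,0,-0.5,1])

```text
time: 8.9
tool_pos: [0.5111, -0.2401, 0.1548]
ee_rot: [3.138, 0.004, 2.059]
wrist_force: [-3.8, 1.2, 11.7]
width: 0.0121
finger_force: 30.0
```

```bash
python3 o.py
```

```text
{'time': 8.9, 'tool_pos': [0.5111, -0.2401, 0.1548], 'ee_rot': [3.1383, 0.0043, 2.0586], 'wrist_force': [-3.824, 1.1654, 11.7093], 'wrist_torque': [0.2467, 0.5764, 0.001], 'width': 0.0121, 'finger_force': 30.0125}
```

Torque is about 0 past 0.1 rad, so it is turning in the band. I'm continuing.

>>> arm_command(targets=[0,0,-3,0,0,0.3,1,0,0,-6,0,0,0.5,1,0,0,-9,0,0,0.5,1,0,0,-12,0,0,0.5,1,0,0,-12,0,0,0.5,1])

```text
time: 9.4
tool_pos: [0.5109, -0.2399, 0.1543]
ee_rot: [3.139, 0.004, 2.268]
wrist_force: [-3.3, 1.8, 11.3]
width: 0.0117
finger_force: 30.0
```

```bash
python3 o.py
```

```text
{'time': 9.4, 'tool_pos': [0.5109, -0.2399, 0.1543], 'ee_rot': [3.1394, 0.0044, 2.2684], 'wrist_force': [-3.2983, 1.7563, 11.3226], 'wrist_torque': [0.4322, 0.6435, -0.0036], 'width': 0.0117, 'finger_force': 30.0089}
```

>>> arm_command(targets=[0,0,-3,0,0,0,1,0,0,-6,0,0,0,1,0,0,-9,0,0,0,1,0,0,-12,0,0,0,1,0,0,-15,0,0,0,1,0,0,-15,0,0,0,1])

```text
time: 10.0
tool_pos: [0.5107, -0.2401, 0.1542]
ee_rot: [3.141, 0.005, 2.53]
wrist_force: [-3.2, 1.2, 12.3]
width: 0.0121
finger_force: 30.0
```

```bash
python3 o.py
```

```text
{'time': 10.0, 'tool_pos': [0.5107, -0.2401, 0.1542], 'ee_rot': [3.141, 0.0046, 2.5301], 'wrist_force': [-3.1935, 1.2423, 12.3294], 'wrist_torque': [0.3807, 0.7141, -0.0019], 'width': 0.0121, 'finger_force': 30.006}
```

>>> arm_command(targets=[0,0,-3,0,0,0,1,0,0,-6,0,0,0,1,0,0,-9,0,0,0,1,0,0,-12,0,0,0,1,0,0,-15,0,0,0,1,0,0,-18,0,0,0,1,0,0,-21,0,0,0,1,0,0,-24,0,0,0,1,0,0,-27,0,0,0,1,0,0,-27,0,0,0,1,0,0,-27,0,0,0,1])

```text
time: 11.1
tool_pos: [0.5105, -0.2401, 0.1542]
ee_rot: [-3.14, 0.004, 3.001]
wrist_force: [-4.5, 1.2, 12.7]
width: 0.0116
finger_force: 30.0
```

```bash
python3 o.py
```

```text
{'time': 11.1, 'tool_pos': [0.5105, -0.2401, 0.1542], 'ee_rot': [-3.1398, 0.0039, 3.0006], 'wrist_force': [-4.5239, 1.2342, 12.663], 'wrist_torque': [0.3026, 0.8472, 0.0185], 'width': 0.0116, 'finger_force': 30.0028}
```

>>> arm_command(targets=[0,0,0,0,0,-2,1,0,0,0,0,0,-4,1,0,0,0,0,0,-6,1,0,0,0,0,0,-8,1,0,0,0,0,0,-10,1,0,0,0,0,0,-12,1,0,0,0,0,0,-14,1,0,0,0,0,0,-16,1,0,0,0,0,0,-18,1,0,0,0,0,0,-18,1])

```text
time: 12.1
tool_pos: [0.5097, -0.2393, 0.1678]
ee_rot: [3.14, -0.001, 3.001]
wrist_force: [-0.2, 0.5, -1.3]
width: 0.0116
finger_force: 30.0
```

```bash
python3 o.py
```

```text
{'time': 12.1, 'tool_pos': [0.5097, -0.2393, 0.1678], 'ee_rot': [3.1404, -0.001, 3.0007], 'wrist_force': [-0.2458, 0.4681, -1.2906], 'wrist_torque': [0.0893, -0.1225, 0.0111], 'width': 0.0116, 'finger_force': 29.9983}
```

>>> arm_command(targets=[0,0,0,0,0,-3,1,0,0,0,0,0,-6,1,0,0,0,0,0,-10,1,0,0,0,0,0,-14,1,0,0,0,0,0,-18,1,0,0,0,0,0,-22,1,0,0,0,0,0,-27,1,0,0,0,0,0,-32,1,0,0,0,0,0,-38,1,0,0,0,0,0,-45,1,0,0,0,0,0,-60,1,0,0,0,0,0,-75,1,0,0,0,0,0,-75,1])

```text
time: 13.4
tool_pos: [0.5111, -0.2405, 0.2475]
ee_rot: [-3.139, 0.006, 3.0]
wrist_force: [0.1, 0.4, -0.3]
width: 0.0116
finger_force: 30.0
```

```bash
python3 o.py; python3 w.py wr3
```

```text
{'time': 13.4, 'tool_pos': [0.5111, -0.2405, 0.2475], 'ee_rot': [-3.1389, 0.0061, 3.0005], 'wrist_force': [0.1298, 0.4456, -0.3288], 'wrist_torque': [0.0743, -0.1179, 0.0285], 'width': 0.0116, 'finger_force': 29.9983}
13.4 [ 0.5111 -0.2405  0.2475] [-3.1389  0.0061  3.0005] [-0.54  0.11  1.26 -0.    1.76 -1.97] [ 0.1  0.4 -0.3] 0.01162636238824293
0.12 404 [ 0.4895 -0.2388  0.1388] [ 490.6 -238.9] [39.2 19. ] 80.6
```

View pics/wr3.png

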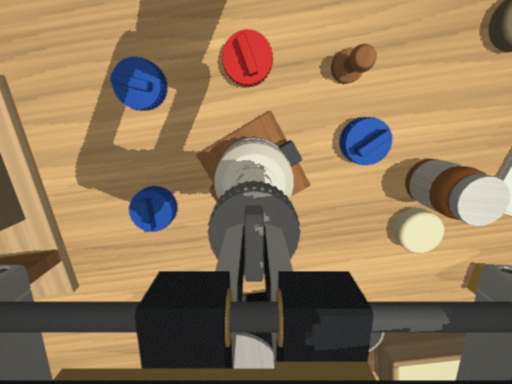

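The cap is held at (255,230) and clear of the neck. I'm carrying it over the tray.

>>> arm_command(targets=[0,0,0,0,10,0,1,0,0,0,-1,30,0,1,0,0,0,-2,60,0,1,0,0,0,-3,95,0,1,0,0,0,-3,130,0,1,0,0,0,-4,165,0,1,0,0,0,-5,200,0,1,0,0,0,-5,235,0,1,0,0,0,-6,270,0,1,0,0,0,-7,305,0,1,0,0,0,-8,340,0,1,0,0,0,-9,375,0,1,0,0,0,-10,405,0,1,0,0,0,-10,425,0,1,0,0,0,-10,437,0,1,0,0,0,-10,441,0,1,0,0,0,-10,441,0,1,0,0,0,-10,441,0,1])

```text
time: 15.25
tool_pos: [0.5817, 0.1946, 0.2434]
ee_rot: [-3.141, -0.0, 2.999]
wrist_force: [1.6, -0.5, -0.5]
width: 0.0116
finger_force: 30.0
```

Run:
```python
from h import *
o=robot.get_obs();print(o["tool_pos"].round(4),o["ee_rot"].round(4),o["wrist_force"].round(2))
s=snap("side");save(s,"side1")
P=pts(s).reshape(-1,3);q=P[(np.hypot(P[:,0]-.583,P[:,1]-.195)<.045)&(P[:,2]>.12)&(P[:,2]<.25)]
print("lowest of held cap",np.percentile(q[:,2],[0,1,5]))
```

```text
[0.5817 0.1946 0.2434] [-3.1410e+00 -1.0000e-04  2.9994e+00] [ 1.6  -0.52 -0.53]
lowest of held cap [0.20652173 0.20889038 0.21260661]
```

View pics/side1.png

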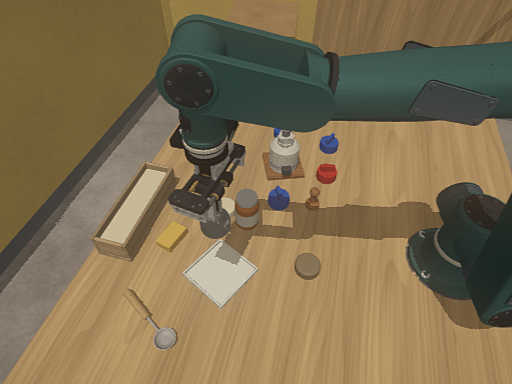

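The side view shows the cap held upright at (215,225), over the tray at (220,272), with the rim at z≈0.207. I'm lowering it.

>>> arm_command(targets=[0,0,0,0,0,10,1,0,0,0,0,0,30,1,0,0,0,0,0,50,1,0,0,0,0,0,70,1,0,0,0,0,0,90,1,0,0,0,0,0,110,1,0,0,0,0,0,130,1,0,0,0,0,0,145,1,0,0,0,0,0,155,1,0,0,0,0,0,163,1,0,0,0,0,0,170,1,0,0,0,0,0,176,1,0,0,0,0,0,182,1,0,0,0,0,0,187,1,0,0,0,0,0,191,1,0,0,0,0,0,195,1,0,0,0,0,0,197,1,0,0,0,0,0,197,1,0,0,0,0,0,197,1])

```text
time: 17.2
tool_pos: [0.5819, 0.1955, 0.0466]
ee_rot: [3.142, 0.0, 3.001]
wrist_force: [0.1, 0.1, -1.1]
width: 0.0118
finger_force: 30.0
```

```bash
python3 o.py
```

```text
{'time': 17.2, 'tool_pos': [0.5819, 0.1955, 0.0466], 'ee_rot': [3.1416, 0.0003, 3.0005], 'wrist_force': [0.0504, 0.0583, -1.083], 'wrist_torque': [0.0502, -0.1213, -0.0298], 'width': 0.0118, 'finger_force': 29.9983}
```

>>> arm_command(targets=[0,0,0,0,0,1,1,0,0,0,0,0,2,1,0,0,0,0,0,3,1,0,0,0,0,0,4,1,0,0,0,0,0,5,1,0,0,0,0,0,5,1])

```text
time: 17.8
tool_pos: [0.5816, 0.1954, 0.0412]
ee_rot: [-3.141, -0.0, 3.001]
wrist_force: [-0.1, 0.3, -0.3]
width: 0.0119
finger_force: 30.0
```

>>> arm_command(targets=[0,0,0,0,0,0.5,1,0,0,0,0,0,1,1,0,0,0,0,0,1.5,1,0,0,0,0,0,1.5,1])

```text
time: 18.2
tool_pos: [0.5817, 0.1954, 0.0398]
ee_rot: [-3.141, -0.0, 3.001]
wrist_force: [0.8, 0.8, -1.3]
width: 0.0119
finger_force: 30.0
```

>>> arm_command(targets=[0,0,0,0,0,0.5,1,0,0,0,0,0,1,1,0,0,0,0,0,1.5,1,0,0,0,0,0,1.5,1])

```text
time: 18.6
tool_pos: [0.5818, 0.1954, 0.0396]
ee_rot: [-3.142, 0.001, 3.001]
wrist_force: [-2.7, -0.9, 5.0]
width: 0.0117
finger_force: 30.0
```

Contact at 0.0396, as predicted. I'm releasing and rising.

>>> arm_command(targets=[0,0,0,0,0,-1,1,0,0,0,0,0,-1,0.65,0,0,0,0,0,-1,0.5,0,0,0,0,0,-1,0.3,0,0,0,0,0,-1,0.3,0,0,0,0,0,-1,0.3,0,0,0,0,0,-5,0.3,0,0,0,0,0,-15,0.3,0,0,0,0,0,-30,0.3,0,0,0,0,0,-60,0.3,0,0,0,0,0,-100,0.3,0,0,0,0,0,-150,0.3,0,0,0,0,0,-180,0.3,0,0,0,0,0,-180,0.3])

```text
time: 20.0
tool_pos: [0.5846, 0.1962, 0.2278]
ee_rot: [3.136, 0.014, 3.001]
wrist_force: [0.5, 0.4, 1.2]
width: 0.0329
finger_force: 0.0
```

```bash
python3 - <<'E'
from h import *
s=snap("side");save(s,"side2");P=pts(s).reshape(-1,3)
q=P[(np.hypot(P[:,0]-.583,P[:,1]-.195)<.045)&(P[:,2]>.03)&(P[:,2]<.044)];print("deck",np.median(q,0).round(4),q[:,2].std())
q=P[(np.hypot(P[:,0]-.583,P[:,1]-.195)<.045)&(P[:,2]>.054)&(P[:,2]<.07)];print("bar",np.median(q,0).round(4) if len(q) else 0)
E
python3 o.py
```

```text
deck [0.5805 0.2048 0.0361] 0.0022684943423352693
bar [0.5809 0.1969 0.0582]
{'time': 20.05, 'tool_pos': [0.5834, 0.1959, 0.2239], 'ee_rot': [3.1383, 0.0086, 3.0005], 'wrist_force': [-0.3325, -0.1592, -0.7469], 'wrist_torque': [0.0529, -0.1767, -0.0377], 'width': 0.0331, 'finger_force': 0.0}
```

View pics/side2.png

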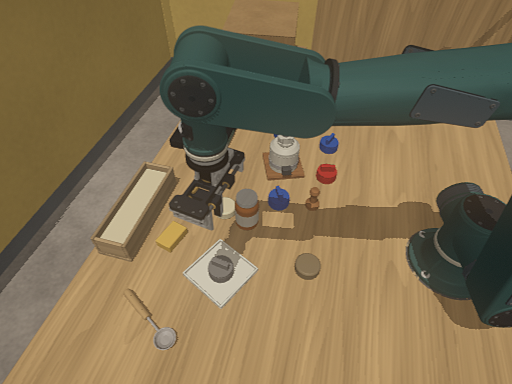

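The cap stands upright in the tray at (221,268), with deck at 0.036 and bar top at 0.058 as they should be. The gripper is clear and the other things are where they were.

```bash
python3 -c "
from bench import robot
print(robot.close_job())"
```

```text
the job is handed in; nothing more can be done
None
```

The canister is open: the grey cap was pressed, turned free and lifted off, and now stands upright and released in the white tray; the job was handed in at about 20 s, with no verdict shown.

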